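# Draw out the telescoping reach wand and hold it

### The job

So that the keeper can wipe its chrome rod, pick up the closed telescoping wand and lay its T-shaped head down into the T-shaped nest of the holding block, rod through the slot. Then, with the button on the side of the handle squeezed in, pull the handle straight away from the nest, past the first stop, right up to the second stop. Finish holding it there without letting go: button squeezed, head down in the nest, handle level and clear of the counter, and the dice caps, stem, tube and gauge left where they were.

Things in the scene. Friction and masses are not known exactly. Their poses are not given: they have to be found in the camera images.
- wand_grip (a point): Loose wand, 0.24 kg: middle of its black handle's section at the button, on the wand's axis. Handle: box 150 (own x) x 28 (y) x 34 mm (z up); this point is 17 mm above its underside, 60 mm from its front (+x, head) end, 90 from its rear. The steel button (18 x 14 mm, 4.3 mm proud) is here on the +y side; a grip across the 28 mm width squeezes it; 25 mm further back misses it
- wand_head (a point): Centre of the wand's steel T head: crossbar 20 mm along the wand (own x), 56 across (y), 22 high, at the end of the 12 mm chrome rod (18 mm brass ring just behind it). On the axis, 95 mm ahead (+x) of wand_grip when closed, 215 mm fully drawn. Its underside is 6 mm higher than the handle's
- wand_rod (a joint): Rod drawn out, m: 0 closed, about 0.06 first stop, 0.12 second stop (solid end). A spring pulls it shut: 2 N closed, 4 N at the second stop, plus 0.6 N friction. With the button out a pawl blocks drawing from closed and at the first stop; squeezed in, it runs past both. Nothing latches at the second stop: let go and it runs back
- wand_button (a joint): Side button of the handle, m: 0 out, 0.004 fully in (5 N); it frees the rod beyond 0.003
- nest_in (a point): Centre of the T nest's floor, 30 mm above the counter. Own x: from handle to head of a nested wand; z up. Pocket 25 (x) x 61 mm (y), walls 12 mm upright then 45-degree lead-ins, tops 48 mm above the counter. A 24 mm slot for the rod opens to own -x. With the head on the floor, wand_head and wand_grip are 41 mm and the handle's underside 24 mm above the counter
- nest: Fixed aluminium holding block, origin 30 mm below nest_in, same axes; spans own x -27 to +80, y -55 to +55 mm. Behind the T nest are two 20 mm square pockets at x +55, y +28 (a dice cap in it) and y -28 mm (the valve stem in it)
- wand: The wand's handle; origin at the middle of its underside, 15 mm behind and 17 mm below wand_grip, same axes
- die_a: Gold dice valve cap, 16 mm cube, origin at its underside, standing in the square pocket of the block, leave alone
- die_b: Gold dice valve cap, 16 mm cube, on the counter near the robot, leave alone
- die_c: Gold dice valve cap, 16 mm cube, on the counter near the robot, leave alone
- stem: Brass valve stem 38 mm tall, 17 mm foot, standing in the other pocket of the block, its tip 68 mm above the counter, leave alone
- tube: Chrome valve extension tube 90 mm long, 11 mm thick, lying on the far part of the counter, leave alone
- gauge: White plastic tread depth gauge 75 x 44 x 10 mm, lying on the far part of the counter, leave alone

How it is judged:
By the outcome, as a careful person would: the job done as asked, in the order asked, and still so for the second after the job is handed in, while the arm keeps its last pose, push and grip.
It also fails if it takes over 42 s, if anything falls off the work surface, if the arm or the gripper's body presses on something with over 40 N, if the wrist force passes 120 N, or if a joint passes its speed limit or range.

### The arm

A 7-joint arm with a two-finger parallel gripper is mounted at the origin on the work surface. World frame = base frame: x ahead of the robot, y to its left, z up, the work surface at z = 0. Lengths are in m, angles in rad, forces in N, time in s.
With the tool pointing down it reaches from about 0.4 to 0.875 m from the base axis. Payload 19.3 kg.
Tool frame: the origin (TCP) lies on the mounting face of the last link; the fingertips stand 173 mm ahead of it and the grasp point (between the pads) lies 155 mm ahead of it; z points along the fingers, y is the line along which they close (so a half turn about z gives the same grasp; the last joint's range is limited). The gripper opens to 85 mm and grips with 20 to 120 N. Pads are 22 mm wide; open, the fingers measure 114 mm over their backs; the gripper's body (76 mm by 85 mm) begins 54 mm behind the grasp point. The pads swing forward as they close: fully open they stand 13 mm farther back than shut.
Start: joints at [-1.175, 0.521, -0.036, 1.599, 0.021, 1.021, -0.113], TCP at [0.281, 0.558, 0.405] pointing down, gripper open.
Joint ranges: [-2.91, 2.91], [-0.3, 2.13], [-1.5, 1.42], [0.17, 2.43], [-1.26, 4.41], [0.16, 1.93], [-2.52, 2.52]. Speed limits (rad/s): [1.89, 1.89, 2.39, 2.39, 3.01, 3.01, 3.01].

### API

Orientations are given as a unit quaternion [w, x, y, z].
In Python, from cell import monitor, viewer, job, nets gives the robot as it stands.
- The arm moves only by the tool apply_moves, never from a script. Its argument "deltas" is a list of rows, each an object of numbers: "grip": the closure, from 0 (fully open) to 1 (shut); "x", "y", "z": the shift along the tool's x, y, z in m; "yaw": the turn about the tool's z in rad. A call has 1 to 12 rows; each row shifts and turns the commanded pose from where the row before left it, along the tool's axes as they then stand; what a row does not reach is not made up. A row lasts 1/12 s, in which the tool goes at most 41.7 mm and 7.16 degrees, less where a joint would pass 70% of its speed; a pose out of reach is approached as far as the arm can. A call with a gripper value outside its range is refused whole. The fingers move at their own pace and stop on an object; the grip force is fixed at half the most. Time passes only in rows, so rows that do not move let the fingers close. It gives the time, the measured TCP pose, the force, the opening and the grip force at its end, in the units of the state.
- monitor.get_obs(): the state, without advancing time (a new reading comes with each control period).
- viewer.capture(name): name is "scene" or "side" or "wrist"; returns a dict with "pixels" (480x640x3 uint8, red, green, blue), "camera_matrix" (3x3 intrinsics, pixels), "k1" (the pictures are not rectified: a ray, as slopes to the right and down, at radius r is drawn at 1 + k1 r^2 times it, then the intrinsics apply), "R" (3x3) and "t" (3): a world point X has camera coordinates R X + t. Camera axes: x right, y down, z forward; pixel columns grow to the right and rows downward; lengths in m; the calibration is good to about 2 mm. A picture is of the moment at which its call begins. There is no depth.
- job.job_done(): hands the job in; it is judged then, once.
Trained networks look in the newest picture that a camera, given by its name, has taken for a name from the list of things; names that differ only in an ending like _2 or _b are one class to them, and where a whole thing is asked for, a point or a joint stands for the part that bears it (a point fixed in the world has none). Each returns a list of dicts, best first, with "conf" (0 to 1); they miss things now and then, are a little off and sometimes report something else, mostly with a low value. They report only what shows in the picture. A call takes as long as a camera call.
- nets.spot_in(thing, camera): "bbox" ([left, top, width, height] in pixels, round what is visible of it).
- nets.mark_of(thing, camera): "xy" ([column, row] in pixels: a listed point, or the origin of a listed thing).
The state is a dict: "t": time; "q": joint angles; "joint_vel": joint speeds; "joint_torque": joint torques, N m; "ee_pos": TCP position; "tool_rot": TCP orientation; "ft_force": force on the tool from outside, world axes, zero at the start; "torque": the same for the moment, N m; "gripper_width": finger opening in m; "gripper_force": force on a finger pad.
Only numpy, scipy, OpenCV 4.12 (cv2) and the standard library are available. Lean on these libraries where they do the work, as an engineer would, in place of code of your own. Each camera call takes 0.05 s, during which the arm holds its last target. There are 200 camera calls.

## Working session

There is one attempt and no reset: what is moved stays moved. The work goes in short steps, Python scripts to look and compute and a tool call to move; the robot and the scene stay as the last step left them, time stands still between calls to the robot, and variables do not carry over. Pictures are saved under pics/ and viewed, at most 10 in all, crops included, and the job is handed in when it is done.

Besides the shell and the picture viewer there is one more tool, called after "Call:" in YAML: its name, and indented under it one key for each argument. apply_moves: Moves the arm, as the interface text tells. Its arguments: {"type":"object","properties":{"deltas":{"type":"array"}},"required":["deltas"]}

```bash
mkdir -p pics
cat > h.py <<'E'
import numpy as np, cv2, sys
from cell import monitor, viewer, job, nets
from scipy.optimize import least_squares
def cap(n,f=None):
    c=viewer.capture(n)
    if f: cv2.imwrite('pics/'+f,cv2.cvtColor(c['pixels'],cv2.COLOR_RGB2BGR))
    return c
def ray(c,uv):
    K=np.array(c['camera_matrix']);k1=c['k1']
    d=np.array([(uv[0]-K[0,2])/K[0,0],(uv[1]-K[1,2])/K[1,1]]);s=d.copy()
    for _ in range(30): s=d/(1+k1*(s@s))
    R=np.array(c['R']);t=np.array(c['t'])
    return -R.T@t, R.T@np.array([s[0],s[1],1])
def atz(c,uv,z):
    o,d=ray(c,uv); return o+d*(z-o[2])/d[2]
def proj(c,X):
    p=np.array(c['R'])@X+np.array(c['t']);s=p[:2]/p[2];s=s*(1+c['k1']*(s@s));K=np.array(c['camera_matrix'])
    return np.array([K[0,0]*s[0]+K[0,2],K[1,1]*s[1]+K[1,2]])
E
python3 - <<'E'
from h import *
np.set_printoptions(precision=4,suppress=True)
Z=dict(wand_grip=.017,wand_head=.017,wand=0,nest_in=.03,nest=0,die=0,stem=.03,tube=.0055,gauge=0)
o=monitor.get_obs();print(o['ee_pos'],o['tool_rot'],o['t'],o['gripper_width'],o['ft_force'])
for n in('scene','side','wrist'):
    c=cap(n,n+'0.png');print(n,'cam at',-np.array(c['R']).T@c['t'])
    for k,z in Z.items():
        th=k if k!='die' else 'die_a'
        for m in nets.mark_of(th,n)[:3]:
            print(k,np.round(m['xy'],1),round(m['conf'],2),atz(c,m['xy'],z))
E
```

```text
[0.2807 0.5583 0.4041] [-0.0001  0.2308  0.973  -0.0005] 0.0 0.08516104277005412 [-0.3604 -0.006   0.776 ]
scene cam at [1.2101 0.1249 0.5616]
wand_grip [211.4 243.4] 0.65 [ 0.5907 -0.153   0.017 ]
wand_head [265.3 253.8] 0.66 [ 0.6002 -0.0616  0.017 ]
wand_head [164.9 334.3] 0.37 [ 0.7826 -0.151   0.017 ]
wand [208.2 251. ] 0.55 [ 0.591  -0.1604  0.    ]
wand [454.7 278.4] 0.54 [0.585  0.2365 0.    ]
nest_in [454.7 276.9] 0.6 [0.6151 0.2306 0.03  ]
nest [450.5 287.8] 0.8 [0.6074 0.2296 0.    ]
die [494.4 273.9] 0.66 [0.5632 0.2982 0.    ]
die [349.4 205.5] 0.63 [0.4209 0.0506 0.    ]
die [387.5 206. ] 0.6 [0.4095 0.1199 0.    ]
stem [489.8 294.8] 0.54 [0.6439 0.2787 0.03  ]
tube [293.5 350.6] 0.74 [0.7713 0.0201 0.0055]
tube [451.2 277.7] 0.54 [0.5905 0.2301 0.0055]
gauge [163.9 335.6] 0.6 [ 0.7716 -0.16    0.    ]
side cam at [0.2284 0.4218 0.5767]
wand_grip [397.5 195.8] 0.9 [ 0.5937 -0.1548  0.017 ]
wand_head [353.2 220.6] 0.65 [ 0.6071 -0.0471  0.017 ]
wand [400.5 204.1] 0.76 [ 0.586  -0.1572  0.    ]
nest_in [219.1 303.7] 0.65 [0.6186 0.2312 0.03  ]
nest [224.3 315.5] 0.7 [0.6169 0.2286 0.    ]
die [195.3 334.6] 0.68 [0.6197 0.2791 0.    ]
die [406.6 318.9] 0.65 [0.4203 0.042  0.    ]
die [377.9 355. ] 0.63 [0.4116 0.1187 0.    ]
stem [176.9 308.9] 0.52 [0.6542 0.2802 0.03  ]
tube [262.3 200.8] 0.75 [0.7709 0.0218 0.0055]
gauge [330.  160.5] 0.65 [ 0.774  -0.1637  0.    ]
gauge [265.4 201.8] 0.19 [0.7698 0.0158 0.    ]
wrist cam at [0.2197 0.5884 0.3753]
```

View pics/scene0.png

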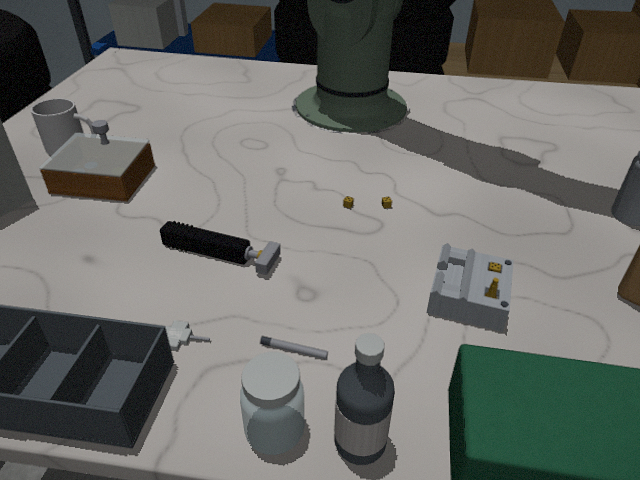

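View pics/side0.png

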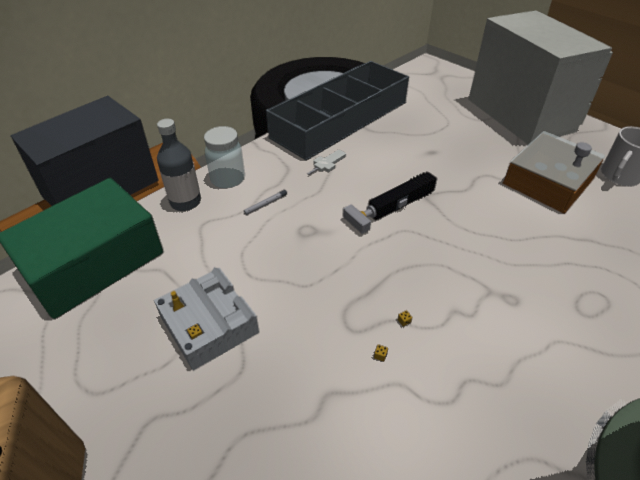

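The wand lies roughly along world +y: handle at scene (211,243), head at (265,254). The nest at scene (455,277) and side (219,304) opens toward −y, and the dice, stem and tube are clear of that line. I'll yaw first, then look at the nest from above with the wrist camera.

Call:
apply_moves:
  deltas:
    - {"yaw":0.12}
    - {"yaw":0.12}
    - {"yaw":0.12}
    - {"yaw":0.12}
    - {"yaw":0.12}
    - {"yaw":0.12}
    - {"yaw":0.12}
    - {"yaw":0.12}
    - {"yaw":0.12}
    - {"yaw":0.12}

```text
schema error: expected keys grip, x, y, z, yaw
```

Call:
apply_moves:
  deltas:
    - {"x":-0.024,"y":0.023}
    - {"x":-0.024,"y":0.023}
    - {"x":-0.024,"y":0.023}
    - {"x":-0.024,"y":0.023}
    - {"x":-0.024,"y":0.023}
    - {"x":-0.024,"y":0.023}
    - {"x":-0.024,"y":0.023}
    - {"x":-0.024,"y":0.023}

```text
schema error: expected keys grip, x, y, z, yaw
```

Call:
apply_moves:
  deltas:
    - {"x":-0.024,"y":0.023}
    - {"x":-0.024,"y":0.023}
    - {"x":-0.024,"y":0.023}
    - {"x":-0.024,"y":0.023}
    - {"x":-0.024,"y":0.023}
    - {"x":-0.024,"y":0.023}
    - {"x":-0.024,"y":0.023}
    - {"x":-0.024,"y":0.023}
    - {}
    - {}

```text
schema error: expected keys grip, x, y, z, yaw
```

Run:
```python
from h import *
np.set_printoptions(precision=4,suppress=True)
Z=dict(nest_in=.03,nest=0,die=.03,stem=.03)
c=cap('wrist','w1.png');print('cam',-np.array(c['R']).T@c['t'],np.array(c['R'])[2])
for k,z in Z.items():
    for m in nets.mark_of(k if k!='die' else 'die_a','wrist')[:2]: print(k,np.round(m['xy'],1),round(m['conf'],2),atz(c,m['xy'],z))
```

```text
cam [0.2197 0.5884 0.3753] [ 0.2374 -0.1205 -0.9639]
```

View pics/w1.png

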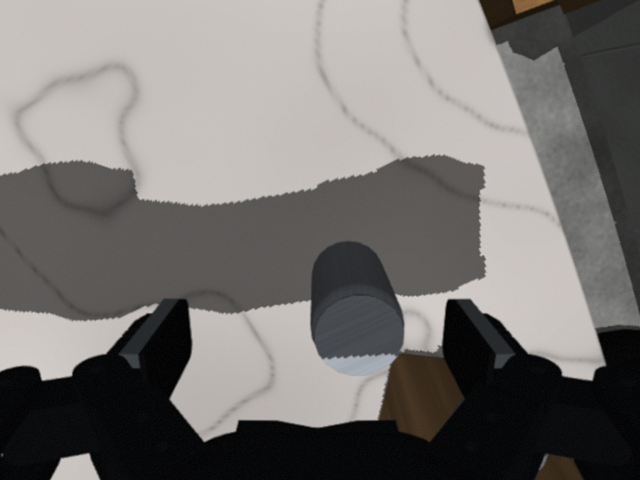

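The gripper view shows only a cylinder and a wood block under the start pose. I'll lift before crossing them, and every row needs all keys.

Call:
apply_moves:
  deltas:
    - {"grip":0,"x":0,"y":0,"z":-0.03,"yaw":0}
    - {"grip":0,"x":0,"y":0,"z":-0.03,"yaw":0}
    - {"grip":0,"x":0,"y":0,"z":-0.03,"yaw":0.12}
    - {"grip":0,"x":0,"y":0,"z":0,"yaw":0.12}
    - {"grip":0,"x":0,"y":0,"z":0,"yaw":0.12}
    - {"grip":0,"x":0,"y":0,"z":0,"yaw":0.12}
    - {"grip":0,"x":0,"y":0,"z":0,"yaw":0.12}
    - {"grip":0,"x":0,"y":0,"z":0,"yaw":0.12}
    - {"grip":0,"x":0,"y":0,"z":0,"yaw":0.12}
    - {"grip":0,"x":0,"y":0,"z":0,"yaw":0.12}
    - {"grip":0,"x":0,"y":0,"z":0,"yaw":0.12}
    - {"grip":0,"x":0,"y":0,"z":0,"yaw":0.12}

```text
t: 2.75
ee_pos: [0.2807, 0.5584, 0.4947]
tool_rot: [-0.0, 0.742, 0.671, -0.0]
ft_force: [0.2, 0.1, 0.3]
gripper_width: 0.0851
gripper_force: 0.0
```

Call:
apply_moves:
  deltas:
    - {"grip":0,"x":-0.024,"y":0.023,"z":0,"yaw":0}
    - {"grip":0,"x":-0.024,"y":0.023,"z":0,"yaw":0}
    - {"grip":0,"x":-0.024,"y":0.023,"z":0,"yaw":0}
    - {"grip":0,"x":-0.024,"y":0.023,"z":0,"yaw":0}
    - {"grip":0,"x":-0.024,"y":0.023,"z":0,"yaw":0}
    - {"grip":0,"x":-0.024,"y":0.023,"z":0,"yaw":0}
    - {"grip":0,"x":-0.024,"y":0.023,"z":0,"yaw":0}
    - {"grip":0,"x":-0.024,"y":0.023,"z":0,"yaw":0}

```text
t: 3.42
ee_pos: [0.4464, 0.3484, 0.4949]
tool_rot: [-0.0, 0.74, 0.673, 0.0]
ft_force: [0.1, 0.0, -0.4]
gripper_width: 0.0855
gripper_force: 0.0
```

Call:
apply_moves:
  deltas:
    - {"grip":0,"x":-0.024,"y":0.023,"z":0,"yaw":0}
    - {"grip":0,"x":-0.024,"y":0.023,"z":0,"yaw":0}
    - {"grip":0,"x":-0.024,"y":0.023,"z":0,"yaw":0}
    - {"grip":0,"x":-0.024,"y":0.023,"z":0,"yaw":0}
    - {"grip":0,"x":-0.024,"y":0.023,"z":0,"yaw":0}
    - {"grip":0,"x":-0.024,"y":0.023,"z":0.03,"yaw":0}
    - {"grip":0,"x":-0.024,"y":0.023,"z":0.03,"yaw":0}
    - {"grip":0,"x":-0.024,"y":0.023,"z":0.03,"yaw":0}
    - {"grip":0,"x":0,"y":0,"z":0,"yaw":0}
    - {"grip":0,"x":0,"y":0,"z":0,"yaw":0}

```text
t: 4.25
ee_pos: [0.6068, 0.145, 0.4094]
tool_rot: [-0.0, 0.741, 0.672, -0.001]
ft_force: [0.3, 1.0, 0.7]
gripper_width: 0.0853
gripper_force: 0.0
```

Run:
```python
from h import *
np.set_printoptions(precision=4,suppress=True)
Z=dict(nest_in=.03,nest=0,die=.03,stem=.03)
c=cap('wrist','w2.png');print('cam',-np.array(c['R']).T@c['t'],np.array(c['R'])[2])
for k,z in Z.items():
    for m in nets.mark_of(k if k!='die' else 'die_a','wrist')[:2]: print(k,np.round(m['xy'],1),round(m['conf'],2),atz(c,m['xy'],z))
```

```text
cam [0.6126 0.2118 0.3799] [-0.0294 -0.2681 -0.963 ]
nest_in [318.8  95.4] 0.82 [0.6145 0.2257 0.03  ]
nest [317.9  92.1] 0.72 [0.6141 0.2297 0.    ]
die [110.8 243.1] 0.98 [0.4222 0.1223 0.03  ]
die [284.1  17.9] 0.84 [0.5937 0.2853 0.03  ]
stem [359.2  19.9] 0.86 [0.6503 0.2784 0.03  ]
```

View pics/w2.png

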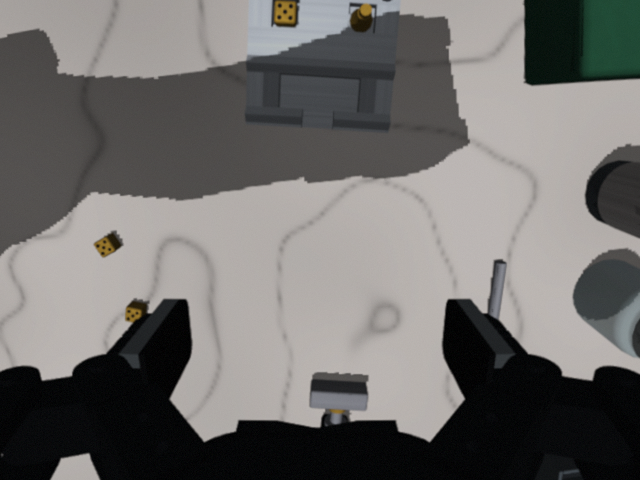

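The wrist view shows the nest pocket centred at (319,94), die (285,13), stem (361,16), and the wand head at (338,390). That gives nest_in ≈ (0.6155, 0.228) with own x at ≈83°. Next I move over the wand handle.

Call:
apply_moves:
  deltas:
    - {"grip":0,"x":-0.03,"y":0.0015,"z":0.01,"yaw":0}
    - {"grip":0,"x":-0.03,"y":0.0015,"z":0.01,"yaw":0}
    - {"grip":0,"x":-0.03,"y":0.0015,"z":0.01,"yaw":0}
    - {"grip":0,"x":-0.03,"y":0.0015,"z":0.01,"yaw":0}
    - {"grip":0,"x":-0.03,"y":0.0015,"z":0.01,"yaw":0}
    - {"grip":0,"x":-0.03,"y":0.0015,"z":0.01,"yaw":0}
    - {"grip":0,"x":-0.03,"y":0.0015,"z":0.01,"yaw":0}
    - {"grip":0,"x":-0.03,"y":0.0015,"z":0.01,"yaw":0}
    - {"grip":0,"x":-0.03,"y":0.0015,"z":0.01,"yaw":0}
    - {"grip":0,"x":-0.03,"y":0.0015,"z":0.01,"yaw":0}
    - {"grip":0,"x":0,"y":0,"z":0,"yaw":0}
    - {"grip":0,"x":0,"y":0,"z":0,"yaw":0}

```text
t: 5.5
ee_pos: [0.5926, -0.1545, 0.3112]
tool_rot: [0.0, 0.741, 0.672, -0.0]
ft_force: [0.4, 1.8, 0.2]
gripper_width: 0.0855
gripper_force: 0.0
```

Run:
```python
from h import *
np.set_printoptions(precision=4,suppress=True)
c=cap('wrist','w3.png')
o=monitor.get_obs();print(o['ee_pos'])
for k,z in dict(wand_grip=.017,wand_head=.017,wand=0).items():
    for m in nets.mark_of(k,'wrist')[:2]: print(k,np.round(m['xy'],1),round(m['conf'],2),atz(c,m['xy'],z))
print(proj(c,np.array([*o['ee_pos'][:2],.03])))
```

```text
[ 0.593  -0.153   0.3114]
wand_grip [322.4  57.2] 0.62 [ 0.6046 -0.0554  0.017 ]
wand_head [324.4  58.4] 0.93 [ 0.6057 -0.0562  0.017 ]
wand [310.8 231.3] 0.85 [ 0.5868 -0.1642  0.    ]
[318.3829 225.7534]
```

View pics/w3.png

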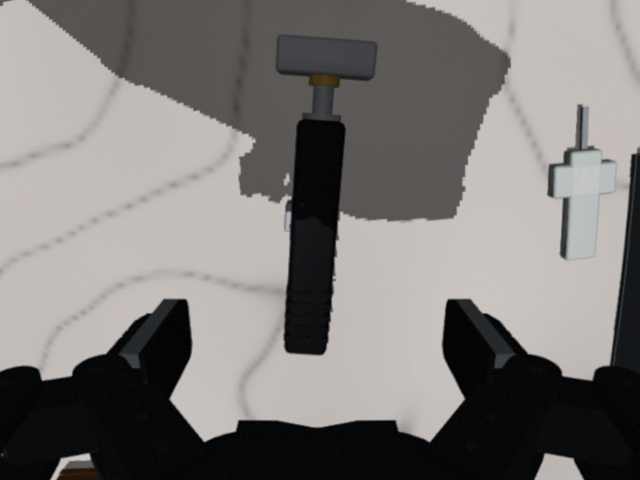

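The wrist view shows the head at (326,58), the handle from row 121 to 352, and the button on its left side at (289,216). I'll work out the axis and yaw from the handle edges.

Run:
```python
from h import *
np.set_printoptions(precision=4,suppress=True)
c=cap('wrist')
g=cv2.cvtColor(c['pixels'],cv2.COLOR_RGB2GRAY)
P=[]
for r in range(135,330,8):
    row=g[r,270:360]; xs=np.where(row<38)[0]+270
    if len(xs): L,R=atz(c,(xs[0],r),.034),atz(c,(xs[-1],r),.034); P.append((L+R)/2); print(r,xs[0],xs[-1],P[-1],round(np.linalg.norm(R-L)*1e3,1)) if r%24==15 else 0
P=np.array(P);f=np.polyfit(P[:,1],P[:,0],1);print('axis x(y)',f,'angle',90-np.degrees(np.arctan(f[0])))
for n,uv,z in(('front',(321,121),.034),('rear',(308,352),.01),('btn',(289,216),.017),('headC',(326,51),.028),('headL',(277,52),.02),('headR',(376,57),.02)):
    print(n,atz(c,uv,z))
```

```text
135 296 343 [ 0.5994 -0.0963  0.034 ] 26.7
159 295 341 [ 0.5973 -0.1097  0.034 ] 26.5
183 293 339 [ 0.5949 -0.1235  0.034 ] 26.8
207 290 337 [ 0.5921 -0.1376  0.034 ] 27.8
231 290 335 [ 0.5901 -0.1522  0.034 ] 27.0
255 289 333 [ 0.5878 -0.1672  0.034 ] 26.9
279 288 330 [ 0.585  -0.1828  0.034 ] 26.1
303 285 328 [ 0.5819 -0.1988  0.034 ] 27.2
327 284 326 [ 0.5793 -0.2155  0.034 ] 27.0
axis x(y) [0.1688 0.6158] angle 80.421061198033
front [ 0.6009 -0.0886  0.034 ]
rear [ 0.5775 -0.2483  0.01  ]
btn [ 0.5755 -0.1456  0.017 ]
headC [ 0.6072 -0.0507  0.028 ]
headL [ 0.5793 -0.0475  0.02  ]
headR [ 0.636  -0.0555  0.02  ]
```

Call:
apply_moves:
  deltas:
    - {"grip":0,"x":0,"y":0,"z":0,"yaw":0.066}
    - {"grip":0,"x":0.005,"y":-0.0025,"z":0.02,"yaw":0}
    - {"grip":0,"x":0,"y":0,"z":0.025,"yaw":0}
    - {"grip":0,"x":0,"y":0,"z":0.025,"yaw":0}
    - {"grip":0,"x":0,"y":0,"z":0.02,"yaw":0}
    - {"grip":0,"x":0,"y":0,"z":0.02,"yaw":0}
    - {"grip":0,"x":0,"y":0,"z":0.015,"yaw":0}
    - {"grip":0,"x":0,"y":0,"z":0.008,"yaw":0}
    - {"grip":0,"x":0,"y":0,"z":0,"yaw":0}
    - {"grip":0,"x":0,"y":0,"z":0,"yaw":0}

```text
t: 6.58
ee_pos: [0.5914, -0.1477, 0.1784]
tool_rot: [0.0, 0.761, 0.648, 0.0]
ft_force: [0.4, -0.3, 0.0]
gripper_width: 0.0856
gripper_force: 0.0
```

Run:
```python
from h import *
np.set_printoptions(precision=4,suppress=True)
c=cap('wrist','w4.png');o=monitor.get_obs();print(o['ee_pos'],o['tool_rot'],o['ft_force'])
for k,z in dict(wand_grip=.017,wand_head=.017,wand=0).items():
    for m in nets.mark_of(k,'wrist')[:1]: print(k,np.round(m['xy'],1),round(m['conf'],2),atz(c,m['xy'],z))
```

```text
[ 0.5915 -0.1479  0.1789] [0.0004 0.7616 0.6481 0.0003] [ 0.1949 -0.1413  0.713 ]
wand_grip [317.3 327.8] 0.69 [ 0.5904 -0.1511  0.017 ]
wand_head [320.1  23.4] 0.59 [ 0.6064 -0.0563  0.017 ]
wand [314.9 339.6] 0.65 [ 0.5873 -0.165   0.    ]
```

View pics/w4.png

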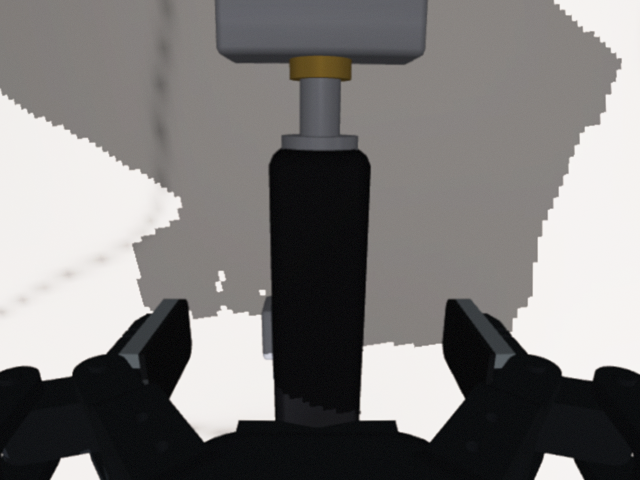

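The handle is centred between the pads, with the button at (267,327) level with the left pad and the crossbar level in the picture. I'll close the gripper.

Call:
apply_moves:
  deltas:
    - {"grip":1,"x":0,"y":0,"z":0,"yaw":0}
    - {"grip":1,"x":0,"y":0,"z":0,"yaw":0}
    - {"grip":1,"x":0,"y":0,"z":0,"yaw":0}
    - {"grip":1,"x":0,"y":0,"z":0,"yaw":0}
    - {"grip":1,"x":0,"y":0,"z":0,"yaw":0}
    - {"grip":1,"x":0,"y":0,"z":0,"yaw":0}
    - {"grip":1,"x":0,"y":0,"z":0,"yaw":0}
    - {"grip":1,"x":0,"y":0,"z":0,"yaw":0}
    - {"grip":1,"x":0,"y":0,"z":0,"yaw":0}
    - {"grip":1,"x":0,"y":0,"z":0,"yaw":0}
    - {"grip":1,"x":0,"y":0,"z":0,"yaw":0}
    - {"grip":1,"x":0,"y":0,"z":0,"yaw":0}

```text
t: 7.78
ee_pos: [0.5913, -0.1481, 0.1783]
tool_rot: [0.0, 0.762, 0.648, 0.0]
ft_force: [-0.2, 0.5, 5.0]
gripper_width: 0.0273
gripper_force: 60.2
```

Call:
apply_moves:
  deltas:
    - {"grip":1,"x":0,"y":0,"z":-0.01,"yaw":0}
    - {"grip":1,"x":0,"y":0,"z":-0.02,"yaw":0}
    - {"grip":1,"x":0,"y":0,"z":-0.03,"yaw":0}
    - {"grip":1,"x":0,"y":0,"z":-0.03,"yaw":0}
    - {"grip":1,"x":0,"y":0,"z":-0.03,"yaw":-0.04}
    - {"grip":1,"x":0,"y":0,"z":-0.03,"yaw":0}
    - {"grip":1,"x":0,"y":0,"z":-0.03,"yaw":0}
    - {"grip":1,"x":0,"y":0,"z":-0.03,"yaw":0}
    - {"grip":1,"x":0,"y":0,"z":-0.01,"yaw":0}

```text
t: 8.53
ee_pos: [0.5912, -0.1485, 0.4026]
tool_rot: [0.002, 0.749, 0.663, 0.001]
ft_force: [0.9, 0.4, -2.6]
gripper_width: 0.0268
gripper_force: 59.8
```

Call:
apply_moves:
  deltas:
    - {"grip":1,"x":0.015,"y":-0.008,"z":0,"yaw":0}
    - {"grip":1,"x":0.03,"y":-0.014,"z":0,"yaw":0}
    - {"grip":1,"x":0.03,"y":-0.014,"z":0,"yaw":0}
    - {"grip":1,"x":0.03,"y":-0.014,"z":0,"yaw":0}
    - {"grip":1,"x":0.03,"y":-0.014,"z":0,"yaw":0}
    - {"grip":1,"x":0.03,"y":-0.014,"z":0,"yaw":0}
    - {"grip":1,"x":0.03,"y":-0.014,"z":0,"yaw":0}
    - {"grip":1,"x":0.03,"y":-0.014,"z":0,"yaw":0}
    - {"grip":1,"x":0.03,"y":-0.014,"z":0,"yaw":0}
    - {"grip":1,"x":0.03,"y":-0.014,"z":0,"yaw":0}
    - {"grip":1,"x":0.025,"y":-0.01,"z":0,"yaw":0}
    - {"grip":1,"x":0,"y":0,"z":0,"yaw":0}

```text
t: 9.53
ee_pos: [0.4837, 0.1821, 0.3976]
tool_rot: [-0.001, 0.746, 0.665, -0.0]
ft_force: [0.4, 0.4, -2.5]
gripper_width: 0.027
gripper_force: 59.7
```

Call:
apply_moves:
  deltas:
    - {"grip":1,"x":0,"y":0,"z":0,"yaw":0}
    - {"grip":1,"x":0,"y":0,"z":0,"yaw":0}

```text
t: 9.7
ee_pos: [0.4855, 0.1765, 0.3978]
tool_rot: [0.0, 0.749, 0.663, -0.0]
ft_force: [-0.0, 0.5, -2.9]
gripper_width: 0.0268
gripper_force: 59.7
```

Run:
```python
from h import *
np.set_printoptions(precision=4,suppress=True)
o=monitor.get_obs();print(o['ee_pos'],o['tool_rot'],o['gripper_width'])
gz=o['ee_pos'][2]-.1615
for n in('wrist','scene','side'):
    c=cap(n,n+'5.png')
    if n=='wrist': import pickle;pickle.dump({k:c[k] for k in('camera_matrix','k1','R','t')},open('c5.pkl','wb'))
    for k,z in dict(nest_in=.03,nest=0,die=.03,stem=.03,wand_head=gz,wand_grip=gz).items():
        for m in nets.mark_of(k if k!='die' else 'die_a',n)[:3 if k=='die' else 1]: print(n,k,np.round(m['xy'],1),round(m['conf'],2),atz(c,m['xy'],z))
```

```text
[0.4855 0.1765 0.3978] [ 0.0001  0.7487  0.663  -0.0003] 0.02683050399643195
wrist nest_in [477.6 115.5] 0.9 [0.6163 0.2284 0.03  ]
wrist nest [462.5 118.5] 0.73 [0.6142 0.226  0.    ]
wrist die [237.6 269.8] 0.93 [0.4111 0.1254 0.03  ]
wrist die [444.8  38.4] 0.56 [0.5939 0.2874 0.03  ]
wrist stem [521.1  45.4] 0.78 [0.6521 0.2771 0.03  ]
wrist wand_head [319.1  21.2] 0.69 [0.4966 0.2691 0.2363]
wrist wand_grip [316.  325.6] 0.83 [0.4842 0.174  0.2363]
scene nest_in [452.7 274.2] 0.67 [0.6097 0.2279 0.03  ]
scene nest [452.9 289.9] 0.92 [0.6114 0.233  0.    ]
scene die [493.6 274.4] 0.53 [0.5991 0.2877 0.03  ]
scene die [349.5 207.7] 0.48 [0.4696 0.0555 0.03  ]
scene die [389.3 205.8] 0.45 [0.4511 0.1232 0.03  ]
scene stem [491.4 299.1] 0.49 [0.6523 0.2802 0.03  ]
scene wand_grip [436.9 105.5] 0.81 [0.4848 0.1741 0.2363]
side nest_in [220.8 305. ] 0.63 [0.615  0.2309 0.03  ]
side nest [225.2 314.5] 0.74 [0.6174 0.2265 0.    ]
side die [405.5 320.9] 0.69 [0.4094 0.0655 0.03  ]
side die [192.8 335.4] 0.5 [0.6007 0.2898 0.03  ]
side die [377.6 355.9] 0.43 [0.4014 0.1358 0.03  ]
side stem [179.5 308. ] 0.5 [0.6529 0.2766 0.03  ]
side wand_head [381.6 358.4] 0.69 [0.3323 0.2432 0.2363]
side wand_grip [307.7 223.4] 0.88 [0.4898 0.1735 0.2363]
```

View pics/wrist5.png

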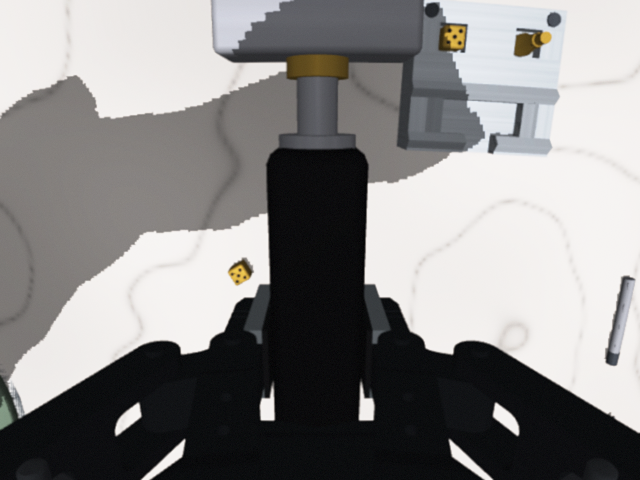

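The head sits straight in the hand: crossbar centred at column 317, rod at 317. The nest pocket is at about (470,118). I'll enlarge the nest to read its yaw.

Run:
```python
import cv2
i=cv2.imread('pics/wrist5.png')[0:160,390:580]
cv2.imwrite('pics/crop5.png',cv2.resize(cv2.convertScaleAbs(i,alpha=1.1),None,fx=3.75,fy=3.75,interpolation=cv2.INTER_CUBIC)[:600,:800])
```

```text
(no output)
```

View pics/crop5.png

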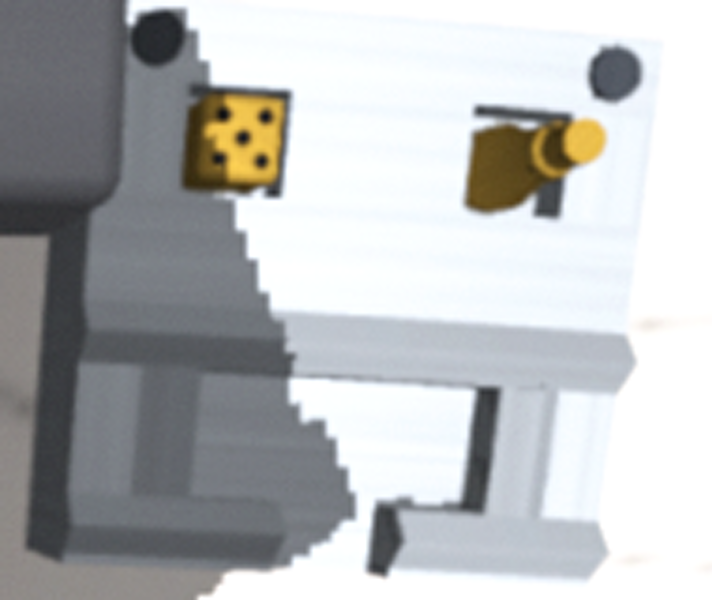

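Run:
```python
from h import *
import pickle
c=pickle.load(open('c5.pkl','rb'))
P=lambda u,v,z:atz(c,(390+(u+.5)/3.75-.5,(v+.5)/3.75-.5),z)[:2]
for n,a,b,z,off in(('rear lead top',(85,300),(628,333),.048,90),('wall top',(290,375),(545,388),.042,90),('right edge',(628,333),(660,42),.048,0),('front tops',(400,515),(600,523),.048,90),('rightwall',(483,510),(500,388),.042,0),('bolts',(157,38),(615,73),.048,90)):
    p,q=P(*a,z),P(*b,z);d=q-p;print(n,p.round(4),q.round(4),round(np.degrees(np.arctan2(d[1],d[0]))+off,1),round(np.linalg.norm(d)*1e3,1))
th=np.radians(82)
for th in np.radians([80.5,82,83.5]):
  X=np.array([np.cos(th),np.sin(th)]);Y=np.array([-X[1],X[0]]);n=np.array([.616,.2285])
  for nm,p in dict(ledge=P(290,312,.048),ledgeR=P(628,333,.048),walltop=P(290,375,.042),rightwallmid=P(491,450,.042),boltL=P(157,38,.048),boltR=P(615,73,.048),slotR=P(385,505,.042)).items():
    print(nm,round((p-n)@X*1e3,1),round((p-n)@Y*1e3,1),end='; ')
  print()
```

```text
rear lead top [0.5634 0.2594] [0.6704 0.2428] 81.2 108.2
wall top [0.6044 0.2413] [0.6563 0.2337] 81.7 52.5
right edge [0.6704 0.2428] [0.6776 0.2964] 82.3 54.1
front tops [0.6234 0.2121] [0.6646 0.2064] 82.0 41.7
rightwall [0.6431 0.2108] [0.647  0.2346] 80.8 24.1
bolts [0.5805 0.305 ] [0.6684 0.2914] 81.2 89.0
ledge 22.1 17.0; ledgeR 23.1 -51.3; walltop 10.7 13.6; rightwallmid -1.1 -29.5; boltL 69.6 47.7; boltR 70.7 -41.3; slotR -13.3 -9.1; 
ledge 22.5 16.4; ledgeR 21.8 -51.9; walltop 11.0 13.3; rightwallmid -1.8 -29.5; boltL 70.9 45.8; boltR 69.6 -43.1; slotR -13.5 -8.7; 
ledge 23.0 15.8; ledgeR 20.4 -52.4; walltop 11.4 13.0; rightwallmid -2.6 -29.4; boltL 72.0 44.0; boltR 68.4 -44.9; slotR -13.8 -8.4;
```

Edges agree: nest yaw ≈81.6°, nest_in ≈ (0.6148, 0.2275). I'll go above it and stop with the head 15 mm above the tops.

Call:
apply_moves:
  deltas:
    - {"grip":1,"x":0,"y":0,"z":0,"yaw":0.026}
    - {"grip":1,"x":-0.005,"y":0.02,"z":0,"yaw":0}
    - {"grip":1,"x":-0.005,"y":0.025,"z":0,"yaw":0}
    - {"grip":1,"x":-0.005,"y":0.025,"z":0,"yaw":0}
    - {"grip":1,"x":-0.005,"y":0.025,"z":0,"yaw":0}
    - {"grip":1,"x":-0.005,"y":0.0255,"z":0.02,"yaw":0}
    - {"grip":1,"x":0,"y":0,"z":0.03,"yaw":0}
    - {"grip":1,"x":0,"y":0,"z":0.03,"yaw":0}
    - {"grip":1,"x":0,"y":0,"z":0.03,"yaw":0}
    - {"grip":1,"x":0,"y":0,"z":0.03,"yaw":0}
    - {"grip":1,"x":0,"y":0,"z":0.022,"yaw":0}
    - {"grip":1,"x":0,"y":0,"z":0,"yaw":0}

```text
t: 11.75
ee_pos: [0.5998, 0.1345, 0.2317]
tool_rot: [-0.001, 0.757, 0.653, -0.003]
ft_force: [-1.2, -0.2, -2.8]
gripper_width: 0.0271
gripper_force: 60.1
```

Call:
apply_moves:
  deltas:
    - {"grip":1,"x":0,"y":0,"z":0,"yaw":0}
    - {"grip":1,"x":0,"y":0,"z":0,"yaw":0}

```text
t: 11.92
ee_pos: [0.6017, 0.1346, 0.2374]
tool_rot: [0.0, 0.757, 0.653, 0.001]
ft_force: [-0.8, -0.3, -3.1]
gripper_width: 0.0272
gripper_force: 60.1
```

Run:
```python
from h import *
np.set_printoptions(precision=4,suppress=True)
o=monitor.get_obs();print(o['ee_pos'],o['tool_rot'],o['gripper_width'],o['ft_force'])
gz=o['ee_pos'][2]-.1613
ims=[]
for n,(x0,y0) in(('wrist',(160,0)),('scene',(330,140)),('side',(100,180))):
    c=cap(n,n+'6.png');i=cv2.cvtColor(c['pixels'],cv2.COLOR_RGB2BGR)
    ims.append(cv2.resize(i[y0:y0+200,x0:x0+260] if n!='wrist' else i[:300,125:515],(390,300)))
    for k,z in dict(wand_head=gz,wand_grip=gz,nest_in=.03).items():
        for m in nets.mark_of(k,n)[:1]: print(n,k,np.round(m['xy'],1),round(m['conf'],2),atz(c,m['xy'],z))
cv2.imwrite('pics/m6.png',np.vstack([np.hstack(ims[:2]),np.hstack([ims[2],ims[2]*0])]))
```

```text
[0.6017 0.1346 0.2374] [0.0004 0.7574 0.653  0.0007] 0.027243318554272193 [-0.81   -0.2839 -3.1274]
wrist wand_head [316.1  23.1] 0.7 [0.6147 0.2266 0.0761]
wrist wand_grip [312.8 327.8] 0.77 [0.5995 0.1317 0.0761]
scene wand_head [457.2 253.8] 0.61 [0.6172 0.2264 0.0761]
scene wand_grip [393.4 238.3] 0.93 [0.5985 0.1349 0.0761]
scene nest_in [453.3 276. ] 0.96 [0.6135 0.2286 0.03  ]
side wand_head [216.2 285.3] 0.94 [0.6138 0.2311 0.0761]
side wand_grip [276.6 251.2] 0.64 [0.6029 0.1299 0.0761]
side nest_in [197.5 332.8] 0.53 [0.5996 0.2827 0.03  ]
```

View pics/m6.png

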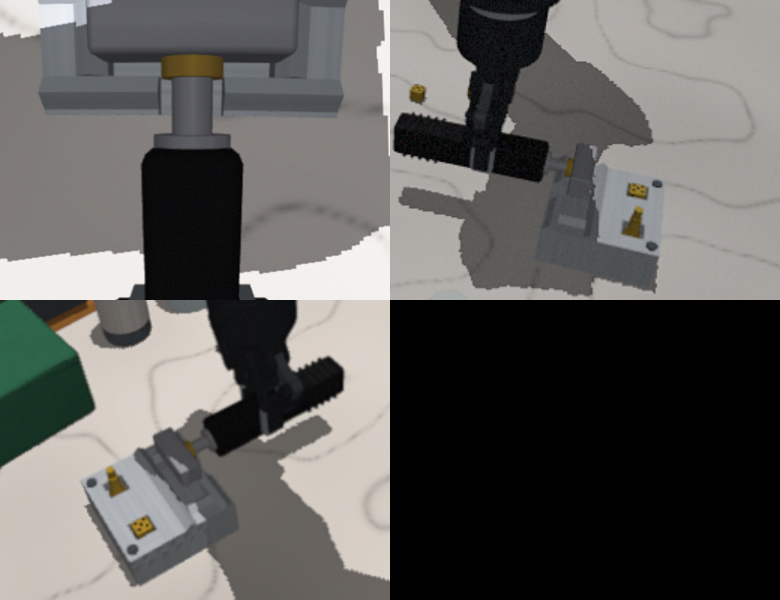

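Head, rod and slot line up: in the wrist view the rod is at 192 and the block spans 40–343. I'll lower it slowly.

Call:
apply_moves:
  deltas:
    - {"grip":1,"x":0,"y":0,"z":0.008,"yaw":0}
    - {"grip":1,"x":0,"y":0,"z":0.006,"yaw":0}
    - {"grip":1,"x":0,"y":0,"z":0.005,"yaw":0}
    - {"grip":1,"x":0,"y":0,"z":0.004,"yaw":0}
    - {"grip":1,"x":0,"y":0,"z":0.003,"yaw":0}
    - {"grip":1,"x":0,"y":0,"z":0,"yaw":0}

```text
t: 13.02
ee_pos: [0.6009, 0.1346, 0.2091]
tool_rot: [-0.0, 0.757, 0.653, -0.001]
ft_force: [0.7, 0.1, -2.4]
gripper_width: 0.027
gripper_force: 60.3
```

Call:
apply_moves:
  deltas:
    - {"grip":1,"x":0,"y":0,"z":0.002,"yaw":0}
    - {"grip":1,"x":0,"y":0,"z":0.002,"yaw":0}
    - {"grip":1,"x":0,"y":0,"z":0.002,"yaw":0}
    - {"grip":1,"x":0,"y":0,"z":0.002,"yaw":0}
    - {"grip":1,"x":0,"y":0,"z":0,"yaw":0}
    - {"grip":1,"x":0,"y":0,"z":0,"yaw":0}

```text
t: 13.52
ee_pos: [0.6012, 0.1347, 0.2021]
tool_rot: [0.0, 0.757, 0.653, 0.0]
ft_force: [-0.1, -1.0, -0.3]
gripper_width: 0.0271
gripper_force: 60.6
```

Head seated: TCP z is 0.2021 against 0.2023 expected, and the weight has come off the wrist. I'll check with pictures via the nets, then pull.

Call:
apply_moves:
  deltas:
    - {"grip":1,"x":0,"y":0,"z":0.0005,"yaw":0}
    - {"grip":1,"x":-0.004,"y":0,"z":0,"yaw":0}
    - {"grip":1,"x":-0.006,"y":0,"z":0,"yaw":0}
    - {"grip":1,"x":-0.006,"y":0,"z":0,"yaw":0}
    - {"grip":1,"x":-0.006,"y":0,"z":0,"yaw":0}
    - {"grip":1,"x":0,"y":0,"z":0,"yaw":0}
    - {"grip":1,"x":0,"y":0,"z":0,"yaw":0}

```text
t: 14.1
ee_pos: [0.5979, 0.1123, 0.2015]
tool_rot: [-0.0, 0.757, 0.653, -0.0]
ft_force: [-0.9, 1.2, 0.7]
gripper_width: 0.0274
gripper_force: 60.8
```

Run:
```python
from h import *
np.set_printoptions(precision=4,suppress=True)
o=monitor.get_obs();print(o['ee_pos'],o['tool_rot'],o['gripper_width'],o['ft_force'])
gz=o['ee_pos'][2]-.1613
ims=[]
for n in('wrist','scene','side'):
    c=cap(n,n+'7.png');i=cv2.cvtColor(c['pixels'],cv2.COLOR_RGB2BGR)
    for k in('wand_head','wand_grip'):
        for m in nets.mark_of(k,n)[:1]: print(n,k,np.round(m['xy'],1),round(m['conf'],2),atz(c,m['xy'],gz))
```

```text
[0.5979 0.1123 0.2015] [-0.      0.7574  0.653  -0.0001] 0.027374174611511655 [-0.9445  1.1827  0.6624]
wrist wand_grip [313.4 323.9] 0.86 [0.5958 0.1107 0.0402]
scene wand_head [451.3 270.5] 0.59 [0.6135 0.2241 0.0402]
scene wand_grip [378.2 252. ] 0.91 [0.5911 0.1147 0.0402]
side wand_grip [290.2 262. ] 0.57 [0.598  0.1095 0.0402]
```

The rod is drawing: the head stayed at y≈0.224 while the grip moved 22 mm. I'll continue.

Call:
apply_moves:
  deltas:
    - {"grip":1,"x":-0.007,"y":0,"z":0,"yaw":0}
    - {"grip":1,"x":-0.007,"y":0,"z":0,"yaw":0}
    - {"grip":1,"x":-0.007,"y":0,"z":0,"yaw":0}
    - {"grip":1,"x":-0.007,"y":0,"z":0,"yaw":0}
    - {"grip":1,"x":-0.007,"y":0,"z":0,"yaw":0}
    - {"grip":1,"x":-0.007,"y":0,"z":0,"yaw":0}
    - {"grip":1,"x":0,"y":0,"z":0,"yaw":0}

```text
t: 15.13
ee_pos: [0.5915, 0.0694, 0.2014]
tool_rot: [0.0, 0.758, 0.653, -0.0]
ft_force: [-1.1, 2.7, 0.3]
gripper_width: 0.0269
gripper_force: 60.6
```

Call:
apply_moves:
  deltas:
    - {"grip":1,"x":-0.007,"y":0,"z":0,"yaw":0}
    - {"grip":1,"x":-0.007,"y":0,"z":0,"yaw":0}
    - {"grip":1,"x":-0.007,"y":0,"z":0,"yaw":0}
    - {"grip":1,"x":-0.007,"y":0,"z":0,"yaw":0}
    - {"grip":1,"x":-0.007,"y":0,"z":0,"yaw":0}
    - {"grip":1,"x":-0.007,"y":0,"z":0,"yaw":0}
    - {"grip":1,"x":0,"y":0,"z":0,"yaw":0}
    - {"grip":1,"x":0,"y":0,"z":0,"yaw":0}

```text
t: 15.8
ee_pos: [0.5855, 0.0293, 0.2014]
tool_rot: [-0.0, 0.757, 0.653, -0.0]
ft_force: [-1.5, 4.5, -2.1]
gripper_width: 0.0271
gripper_force: 60.5
```

Run:
```python
from h import *
np.set_printoptions(precision=4,suppress=True)
o=monitor.get_obs();print(o['ee_pos'],o['tool_rot'],o['gripper_width'],o['ft_force'])
gz=o['ee_pos'][2]-.1613
for n in('scene','side'):
    c=cap(n,n+'8.png')
    for k in('wand_head','wand_grip'):
        for m in nets.mark_of(k,n)[:1]: print(n,k,np.round(m['xy'],1),round(m['conf'],2),atz(c,m['xy'],gz))
```

```text
[0.5855 0.0293 0.2014] [-0.0001  0.7574  0.653  -0.0002] 0.027053160588771434 [-1.5351  4.5262 -2.0853]
scene wand_head [452.  270.5] 0.93 [0.6131 0.2251 0.0401]
scene wand_grip [322.5 242.2] 0.7 [0.5831 0.027  0.0401]
side wand_head [220.1 299.7] 0.74 [0.6161 0.2294 0.0401]
side wand_grip [332.5 240.1] 0.98 [0.5845 0.0297 0.0401]
```

Call:
apply_moves:
  deltas:
    - {"grip":1,"x":-0.004,"y":0,"z":0,"yaw":0}
    - {"grip":1,"x":-0.004,"y":0,"z":0,"yaw":0}
    - {"grip":1,"x":-0.003,"y":0,"z":0,"yaw":0}
    - {"grip":1,"x":-0.001,"y":0,"z":0,"yaw":0}
    - {"grip":1,"x":0,"y":0,"z":0,"yaw":0}
    - {"grip":1,"x":0,"y":0,"z":0,"yaw":0}

```text
t: 16.6
ee_pos: [0.5838, 0.0178, 0.2014]
tool_rot: [-0.0, 0.757, 0.653, -0.0]
ft_force: [-0.4, 3.9, -1.4]
gripper_width: 0.0273
gripper_force: 60.4
```

Call:
apply_moves:
  deltas:
    - {"grip":1,"x":-0.001,"y":0,"z":0,"yaw":0}
    - {"grip":1,"x":0,"y":0,"z":0,"yaw":0}
    - {"grip":1,"x":0,"y":0,"z":0,"yaw":0}

```text
t: 16.85
ee_pos: [0.5837, 0.017, 0.2014]
tool_rot: [-0.0, 0.757, 0.653, -0.0]
ft_force: [0.3, 4.0, -1.1]
gripper_width: 0.0273
gripper_force: 60.4
```

Call:
apply_moves:
  deltas:
    - {"grip":1,"x":-0.001,"y":0,"z":0,"yaw":0}
    - {"grip":1,"x":0,"y":0,"z":0,"yaw":0}
    - {"grip":1,"x":0,"y":0,"z":0,"yaw":0}

```text
t: 17.1
ee_pos: [0.5835, 0.0159, 0.2014]
tool_rot: [0.0, 0.757, 0.653, -0.0]
ft_force: [-0.7, 3.7, -0.5]
gripper_width: 0.0273
gripper_force: 60.4
```

Call:
apply_moves:
  deltas:
    - {"grip":1,"x":-0.001,"y":0,"z":0,"yaw":0}
    - {"grip":1,"x":0,"y":0,"z":0,"yaw":0}
    - {"grip":1,"x":0,"y":0,"z":0,"yaw":0}

```text
t: 17.35
ee_pos: [0.5834, 0.0148, 0.2014]
tool_rot: [0.0, 0.757, 0.653, -0.0]
ft_force: [-1.1, 2.9, -1.3]
gripper_width: 0.0268
gripper_force: 60.4
```

Call:
apply_moves:
  deltas:
    - {"grip":1,"x":-0.001,"y":0,"z":0,"yaw":0}
    - {"grip":1,"x":0,"y":0,"z":0,"yaw":0}
    - {"grip":1,"x":0,"y":0,"z":0,"yaw":0}

```text
t: 17.6
ee_pos: [0.5833, 0.0142, 0.2014]
tool_rot: [-0.0, 0.757, 0.653, 0.0]
ft_force: [-0.8, 5.5, -0.6]
gripper_width: 0.0268
gripper_force: 60.4
```

Call:
apply_moves:
  deltas:
    - {"grip":1,"x":-0.001,"y":0,"z":0,"yaw":0}
    - {"grip":1,"x":0,"y":0,"z":0,"yaw":0}
    - {"grip":1,"x":0,"y":0,"z":0,"yaw":0}

```text
t: 17.85
ee_pos: [0.5832, 0.0139, 0.2014]
tool_rot: [-0.0, 0.757, 0.654, 0.0]
ft_force: [0.7, 10.3, -2.0]
gripper_width: 0.0274
gripper_force: 60.4
```

Call:
apply_moves:
  deltas:
    - {"grip":1,"x":-0.0005,"y":0,"z":0,"yaw":0}
    - {"grip":1,"x":0,"y":0,"z":0,"yaw":0}
    - {"grip":1,"x":0,"y":0,"z":0,"yaw":0}

```text
t: 18.1
ee_pos: [0.5832, 0.0138, 0.2014]
tool_rot: [-0.001, 0.757, 0.654, 0.001]
ft_force: [0.9, 12.9, -1.0]
gripper_width: 0.0275
gripper_force: 60.3
```

The TCP has stalled and the force has risen to 13 N, so this is the solid second stop. One last look.

Run:
```python
from h import *
np.set_printoptions(precision=4,suppress=True)
o=monitor.get_obs();print(o['ee_pos'],o['gripper_width'],o['ft_force'])
gz=.0405;ims=[]
for n,b in(('scene',(250,140,520,340)),('side',(100,180,370,380))):
    c=cap(n);i=cv2.cvtColor(c['pixels'],cv2.COLOR_RGB2BGR)
    ims.append(cv2.resize(i[b[1]:b[3],b[0]:b[2]],(400,296)))
    for k in('wand_head','wand_grip'):
        for m in nets.mark_of(k,n)[:1]: print(n,k,round(m['conf'],2),atz(c,m['xy'],gz))
cv2.imwrite('pics/m9.png',np.hstack(ims))
```

```text
[0.5832 0.0138 0.2014] 0.027475239445074778 [ 0.8989 12.9132 -1.0281]
scene wand_head 0.65 [0.6221 0.2254 0.0405]
scene wand_grip 0.61 [0.5863 0.0134 0.0405]
side wand_head 0.92 [0.615  0.2295 0.0405]
side wand_grip 0.93 [0.5813 0.0172 0.0405]
```

View pics/m9.png

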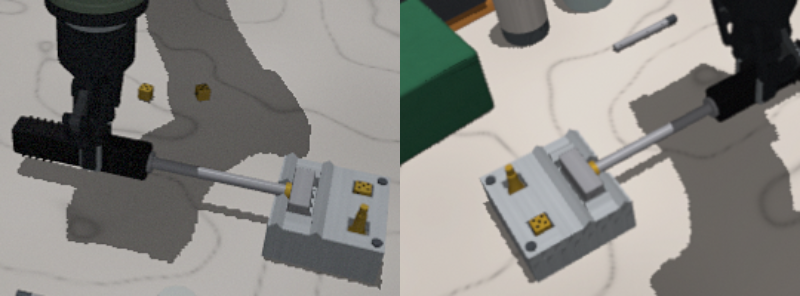

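The head is down in the nest, the rod is fully drawn through the slot (head to grip ≈ 214 mm), the handle is level, and the other items are where they were. Handing in.

```bash
python3 -c "
from cell import job
print(job.job_done())"
```

```text
the job is handed in; nothing more can be done
None
```

The job is handed in: the wand's head is down in the nest and the rod is drawn to the solid second stop (about 13 N at the wrist), with the handle held level, clear of the counter and the button squeezed.

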